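# Find the thread pitch of a clamped valve with gauge leaves

### The job

Find which of the three gauge leaves matches the thread of the valve held in the bench clamp: try them flat against the robot's side of the thread, near the middle of its length, until one seats fully home with its teeth at the bottom of the grooves, and let it rest there a moment. Then lay that leaf flat in the keeper tray and leave the other two lying flat on the bench outside the tray. Do not force a leaf against the valve, and leave everything else on the bench where it is.

Things in the scene. Friction and masses are not known exactly. Their poses are not given: they have to be found in the camera images.
- leaf_p: loose thread-gauge leaf, 160 g, lying flat: steel plate 6 mm thick, x -26 to +24 mm, y +-28 mm, a row of round-tipped teeth (4 mm wide) along its +x edge, reaching x = +30 mm. On top at the origin a dark grip block, 30 (x) x 14 (y) mm, its top 36 mm above the underside. Origin: centre of the underside, z up
- leaf_q: another leaf, same as leaf_p but for the spacing of its teeth: of the three leaves one has 8, one 10, one 12 mm, not told which
- leaf_r: another leaf, same as leaf_p but for the spacing of its teeth: of the three leaves one has 8, one 10, one 12 mm, not told which
- leaf_p_tip (a point): on leaf_p: line of the tooth tips, middle, at (30, 0, 3) mm in the leaf's frame; 15 mm from the valve's axis when the leaf is fully home, 20 mm when its teeth ride on the ridges; a wrong leaf stops at 18.5 mm or more
- leaf_q_tip (a point): on leaf_q: line of the tooth tips, middle, at (30, 0, 3) mm in the leaf's frame; 15 mm from the valve's axis when the leaf is fully home, 20 mm when its teeth ride on the ridges; a wrong leaf stops at 18.5 mm or more
- leaf_r_tip (a point): on leaf_r: line of the tooth tips, middle, at (30, 0, 3) mm in the leaf's frame; 15 mm from the valve's axis when the leaf is fully home, 20 mm when its teeth ride on the ridges; a wrong leaf stops at 18.5 mm or more
- valve_a: chrome valve lying level, fixed. Shank along its y: core of radius 15 mm with ridges of radius 20 mm, 6 mm wide grooves between, over about y = -45 to +45 mm; where the grooves fall along y differs each time and is not told. Head (radius 26 mm) at y -60 to -140 mm; -x is the free side, towards the robot. Origin: on the axis, middle of the thread, 80 mm above the bench
- valve_a_mid (a point): the origin of valve_a (axis, middle of the thread), axes as the valve's
- valve_b: another valve, same but for the ridge spacing: of the three one has 8, one 10, one 12 mm, not told which. One of the three is in the clamp (origin at point clamp_seat), the others lie on the rest 105 and 180 mm behind it
- valve_b_mid (a point): the origin of valve_b (axis, middle of the thread), axes as the valve's
- valve_c: another valve, same but for the ridge spacing: of the three one has 8, one 10, one 12 mm, not told which. One of the three is in the clamp (origin at point clamp_seat), the others lie on the rest 105 and 180 mm behind it
- valve_c_mid (a point): the origin of valve_c (axis, middle of the thread), axes as the valve's
- clamp_seat (a point): fixed to the cast iron clamp, 80 mm above the bench: here lies the middle of the clamped valve's thread; axes as the valves'. The clamp jaws stand at y -70 to -120 mm, x +-53 mm, up to 106 mm above the bench (a screw reaches x -75 mm); the space in front of the thread (-x) is free
- tray: keeper tray, fixed, shallow open aluminium box 120 (x) x 140 (y) x 22 mm, walls and floor 4 to 5 mm thick. Origin: centre of the underside on the bench
- handle_1: bystander, leave alone: red steel squeeze handle, 125 x 20 x 12 mm, lying flat
- handle_2: bystander, leave alone: second red squeeze handle, same size
- siphon_stub: bystander, leave alone: black rubber siphon tube stub, 26 mm across, 55 mm tall, standing
- gauge: bystander, leave alone: brass pressure gauge, 54 mm across, lying on its back
- lock_ring: bystander, leave alone: brass ring, 48 mm across, 9 mm high
- spanner: bystander, leave alone: steel spanner lying flat
- end_cap: bystander, leave alone: black cap, 38 mm across, 24 mm high

How it is judged:
By the outcome, as a careful person would: the job done as asked, in the order asked, and still so for the second after the job is handed in, with the robot touching nothing.
It also fails if it takes over 72 s, if anything falls off the work surface, if the arm or the gripper's body presses on something with over 40 N, if the wrist force passes 120 N, or if a joint passes its speed limit or range.

### The arm

A 6-joint arm with a two-finger parallel gripper is mounted at the origin on the work surface. World frame = base frame: x ahead of the robot, y to its left, z up, the work surface at z = 0. Lengths are in mm, angles in degrees, forces in N, time in s.
With the tool pointing down it reaches from about 300 to 850 mm from the base axis. Payload 4.2 kg.
Tool frame: the origin (TCP) lies midway between the tips of the shut fingers; the grasp point (between the pads) lies 19 mm behind it; z points along the fingers, y is the line along which they close (so a half turn about z gives the same grasp; the last joint's range is limited). The gripper opens to 91 mm and grips with 3 to 60 N. Pads are 32 mm wide; open, the fingers measure 118 mm over their backs; the gripper's body (76 mm by 178 mm) begins 60 mm behind the grasp point.
Start: joints at [-76.662, 18.312, 89.639, -0, 72.044, -1.146], TCP at [143.819, -556.74, 213.976] pointing down, gripper open.
Joint ranges: [-177.97, 177.97], [-48.28, 115.42], [12.27, 149.76], [-77.06, 257.06], [2.81, 150.46], [-146.56, 146.56]. Speed limits (degrees/s): [147.25, 147.25, 180, 180, 180, 180].

### API

Orientations are given as [roll, pitch, yaw] about the fixed x, y, z axes, in that order (R = Rz(yaw) Ry(pitch) Rx(roll)).
In Python, from workcell import env gives the robot as it stands.
- The arm moves only by the shell command python3 drive.py 'ROWS' [OPENING] [FORCE]. ROWS is 1 to 8 rows, parted by a bar, with the numbers parted by spaces; each row has 6 numbers: dx, dy, dz in units of 100 mm, then a rotation vector rx, ry, rz in degrees; each row shifts and turns the commanded pose from where the row before left it, along the tool's axes as they then stand; what a row does not reach is not made up. A row lasts 1/10 s, in which the tool goes at most 50 mm and 8.59 degrees, less where a joint would pass 70% of its speed; a pose out of reach is approached as far as the arm can. OPENING is the finger opening in mm, set as the command begins (- or left out keeps the last). The fingers move at their own pace and stop on an object; FORCE is the grip in N (left out, the last holds). Time passes only in rows, so rows that do not move let the fingers close. It prints the time, the measured TCP pose, the force, the opening and the grip force at its end. Input that does not fit is refused with a message, and nothing moves.
- env.state(): the state, without advancing time (a new reading comes with each control period).
- env.grab_frame(name): name is "side" or "top" or "wrist"; returns the picture (400x640x3 uint8, blue, green, red); there is no depth.
- env.camera_model(name): a dict with "fx", "fy", "cx", "cy" (pixels), "D" ([k1, k2, p1, p2, k3] as OpenCV has them; the pictures are not rectified), "T" (4x4, takes a point from camera to world coordinates). Camera axes: x right, y up, looking along -z (the intrinsics and any distortion apply to the point x, -y, -z); pixel columns grow to the right and rows downward; lengths in mm; the calibration is good to about 2 mm. A picture is of the moment at which its call begins: read the wrist's pose just before it. camera_model takes no time and is no camera call; for the wrist camera it gives the pose at the moment of the call.
- env.job_done(): hands the job in; it is judged then, once.
The state is a dict: "time_s": time; "qpos": joint angles; "qvel": joint speeds; "effort": joint torques, N m; "ee_pos": TCP position; "ee_rot": TCP orientation; "force": force on the tool from outside, world axes, zero at the start; "torque": the same for the moment, N m; "gripper_width": finger opening in mm; "gripper_force": force on a finger pad.
Only numpy, scipy, OpenCV 4.12 (cv2) and the standard library are available. Lean on these libraries where they do the work, as an engineer would, in place of code of your own. Each camera call takes 0.05 s, during which the arm holds its last target. There are 200 camera calls.

## Working session

There is one attempt and no reset: what is moved stays moved. The work goes in short steps, Python scripts to look and compute and a shell command to move; the robot and the scene stay as the last step left them, time stands still between calls to the robot, and variables do not carry over. Pictures are saved under pics/ and viewed, at most 10 in all, crops included, and the job is handed in when it is done.

```bash
ls; mkdir -p pics; python3 - <<'E'
from workcell import env
import cv2,json
for n in("top","side"):
    f=env.grab_frame(n); cv2.imwrite(f"pics/{n}0.png",f)
    m=env.camera_model(n); print(n,{k:(v.tolist() if hasattr(v,'tolist') else v) for k,v in m.items()})
print(env.state())
E
```

```text
drive.py
pics
workcell.py
top {'fx': 481.2592834254071, 'fy': 481.2592834254071, 'cx': 324.2206262786967, 'cy': 200.03279096880547, 'D': [0.0015755341796975992, 0.0, 0.0, 0.0, 0.0], 'T': [[0.02598859439247833, 0.9881475524152736, -0.15129113528957125, 382.24443703489396], [-0.9995045171771383, 0.02837349075940637, 0.013625900506811476, 50.73969854460942], [0.017757057864378548, 0.15086205512928016, 0.9883953294194439, 1502.478828215244], [0.0, 0.0, 0.0, 1.0]]}
side {'fx': 411.7723417377392, 'fy': 411.7723417377392, 'cx': 321.73327949242315, 'cy': 200.58283042923662, 'D': [-0.023766836687526216, 0.0, 0.0, 0.0, 0.0], 'T': [[-0.9629588439471561, 0.20567447295110625, -0.1743796892996462, 425.24460779604345], [-0.26964407295819043, -0.7381532862162081, 0.6184026196312001, 670.8341446864432], [-0.0015293078416646875, 0.6425167213578937, 0.7662701377406195, 827.7086442879377], [0.0, 0.0, 0.0, 1.0]]}
{'time_s': 0.1, 'qpos': array([-7.66618433e+01,  1.83472729e+01,  8.96980074e+01, -5.23846178e-04,
        7.20439870e+01, -1.14835743e+00]), 'qvel': array([ 0.02275594, -0.05676614, -0.16582375, -0.11367364,  0.07335723,
        0.05201128]), 'effort': array([ 9.55745199e-04, -4.13331413e+01, -2.32508683e+01,  7.28674536e-02,
        4.21887799e-02, -5.52473148e-05]), 'ee_pos': array([ 143.70984793, -556.2960189 ,  213.22096845]), 'ee_rot': array([-1.79910741e+02, -1.29105135e-03,  1.44866750e+01]), 'force': array([1.14206698, 0.68016285, 0.18009385]), 'torque': array([-0.05346097, -0.01939766,  0.00188603]), 'gripper_force': 0.0, 'gripper_width': 91.28402564201907}
```
View pics/top0.png

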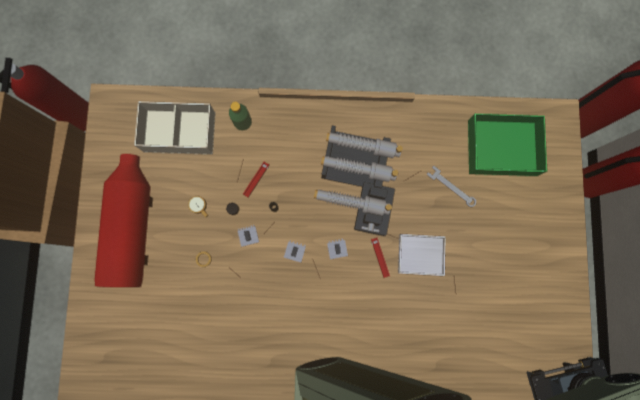

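View pics/side0.png

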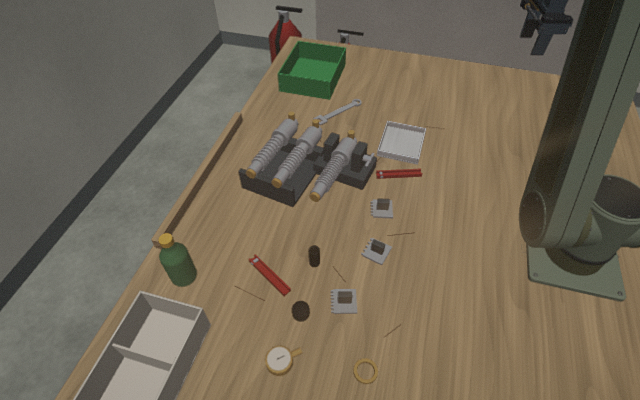

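Top: leaves at about (248,236), (295,252), (338,249); tray (422,255); clamped valve thread about (318–360,195–204). The side view shows the same things. Next, enlarged crops.

```bash
cat > h.py <<'E'
from workcell import env
import numpy as np,cv2
from scipy.spatial.transform import Rotation as Ro
def ray(m,px):
    K=np.array([[m['fx'],0,m['cx']],[0,m['fy'],m['cy']],[0,0,1.]])
    p=cv2.undistortPoints(np.array([[px]],float),K,np.array(m['D'],float))[0,0]
    T=np.array(m['T']); return T[:3,3],T[:3,:3]@np.array([p[0],-p[1],-1.])
def at(m,px,z):
    o,d=ray(m,px); return o+d*(z-o[2])/d[2]
def proj(m,P):
    T=np.array(m['T']); q=(np.asarray(P,float).reshape(-1,3)-T[:3,3])@T[:3,:3]; q=q*[1,-1,-1]
    K=np.array([[m['fx'],0,m['cx']],[0,m['fy'],m['cy']],[0,0,1.]])
    return cv2.projectPoints(q,np.zeros(3),np.zeros(3),K,np.array(m['D'],float))[0][:,0]
def tri(vs):
    A=np.zeros((3,3));b=np.zeros(3)
    for m,px in vs:
        o,d=ray(m,px); d=d/np.linalg.norm(d); M=np.eye(3)-np.outer(d,d); A+=M;b+=M@o
    X=np.linalg.solve(A,b); 
    return X,[np.round(proj(m,X)[0]-px,1).tolist() for m,px in vs]
def toolmove(P,rpy=None,frm=None):
    s=env.state(); R=Ro.from_euler('xyz',s['ee_rot'],degrees=True)
    d=R.inv().apply(np.asarray(P)-s['ee_pos'])
    r=np.zeros(3) if rpy is None else (R.inv()*Ro.from_euler('xyz',rpy,degrees=True)).as_rotvec(degrees=True)
    return np.round(d,1),np.round(r,2)
E
python3 - <<'E'
import cv2
t=cv2.imread('pics/top0.png')[160:290,220:460]; cv2.imwrite('pics/t1.png',cv2.resize(t,None,fx=3.33,fy=3.33,interpolation=3))
s=cv2.imread('pics/side0.png')[110:330,230:450]; cv2.imwrite('pics/s1.png',cv2.resize(s,(600,600),interpolation=3))
E
```

View pics/t1.png

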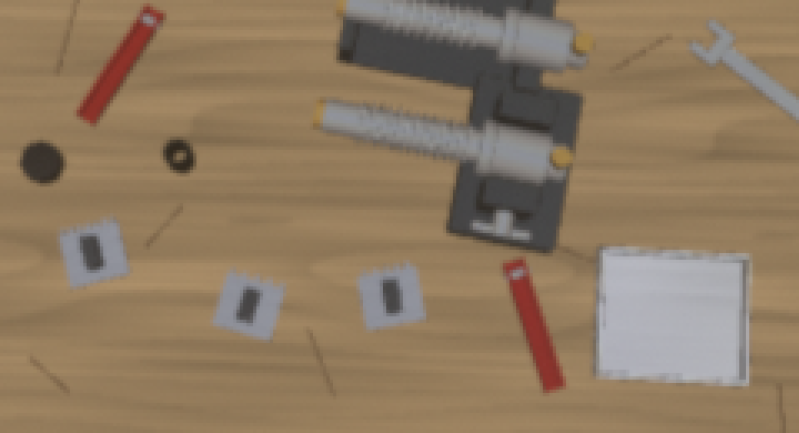

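View pics/s1.png

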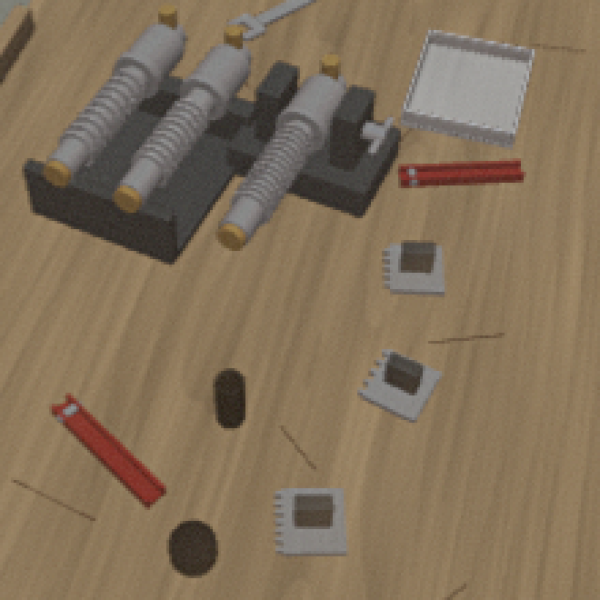

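Crops: the leaves' grip blocks are at top crop (92,252), (249,305), (391,296), teeth all facing the valve. Tray corners are about (600,250), (748,256), (745,384), (597,377). The clamped valve runs from yellow tip (318,113) to yellow cap (562,157). The siphon stub stands at (180,155).

```bash
python3 - <<'E'
from h import *
t=env.camera_model('top');s=env.camera_model('side')
T=lambda u,v:np.array([220+u/3.33,160+v/3.33]);S=lambda u,v:np.array([230+u*220/600,110+v*220/600])
for n,a,b in [('A',(92,252),(313,503)),('B',(249,304),(405,366)),('C',(391,296),(418,250)),('tip',(318,113),(232,238)),('tray',(600,250),(408,134)),('tray',(748,256),(431,32)),('tray',(745,384),(533,50)),('tray',(597,377),(513,144))]:
    X,e=tri([(t,T(*a)),(s,S(*b))]);print(n,X.round(1),e)
for n,a in [('A',(92,252)),('B',(249,304)),('C',(391,296))]: print(n,at(t,T(*a),36).round(1))
for a in [(600,250),(748,256),(745,384),(597,377)]:print(at(t,T(*a),22).round(1))
for a in [(318,113),(480,143)]:print('ax',at(t,T(*a),80).round(1))
w=env.camera_model('wrist');st=env.state();Te=np.eye(4);Te[:3,:3]=Ro.from_euler('xyz',st['ee_rot'],degrees=True).as_matrix();Te[:3,3]=st['ee_pos']
print((np.linalg.inv(Te)@np.array(w['T'])).round(3),w['fx'],w['D'])
E
```

```text
A [490.6 262.   25.1] [[-0.0, 0.2], [-0.3, -0.1]]
B [445.9 116.1  26. ] [[-0.0, 0.5], [-0.7, -0.2]]
C [457.3 -13.8  27. ] [[-0.0, 0.3], [-0.4, -0.1]]
tip [616.7  57.6  75. ] [[0.0, 0.6], [-0.8, -0.2]]
tray [ 503.7 -214.5  -22.1] [[-0.0, 1.9], [-2.0, -0.5]]
tray [ 502.3 -347.    13. ] [[-0.0, 0.9], [-0.9, -0.2]]
tray [ 385.9 -341.7   16.9] [[-0.0, 0.3], [-0.3, -0.1]]
tray [ 388.5 -208.5   -2.5] [[-0.0, 0.4], [-0.5, -0.1]]
A [490.5 260.4  36. ]
B [447.1 115.6  36. ]
C [457.8 -13.5  36. ]
[ 506.2 -206.9   22. ]
[ 504.4 -344.6   22. ]
[ 386.9 -340.4   22. ]
[ 389.7 -204.4   22. ]
ax [617.7  57.7  80. ]
ax [594.6 -88.5  80. ]
[[  -0.       0.957    0.289   80.998]
 [   1.       0.      -0.      -1.78 ]
 [  -0.       0.289   -0.957 -170.631]
 [   0.       0.       0.       1.   ]] 318.32945554353466 [-0.03776126  0.          0.          0.          0.        ]
```

```bash
python3 - <<'E'
from h import *
print(toolmove([480,60,170],[180,0,-9]), toolmove([480,60,170]))
E
```

```text
(array([ 479.8, -512.5,   44. ]), array([-9.000e-02,  2.000e-02,  2.349e+01])) (array([ 479.8, -512.5,   44. ]), array([0., 0., 0.]))
```

The manual's scale: shifts go in units of 100 mm. Converting my numbers, -34 mm is -0.34, 32 mm is 0.32.

```bash
python3 drive.py '0.32 -0.34 0.03 0 0 0 | 0.32 -0.34 0.03 0 0 0 | 0.32 -0.34 0.03 0 0 0 | 0.32 -0.34 0.03 0 0 0 | 0.32 -0.34 0.03 0 0 0 | 0.32 -0.34 0.03 0 0 0 | 0.32 -0.34 0.03 0 0 0 | 0.32 -0.34 0.03 0 0 0'
python3 drive.py '0.32 -0.34 0.03 0 0 0 | 0.32 -0.34 0.03 0 0 0 | 0.32 -0.34 0.03 0 0 0 | 0.32 -0.34 0.03 0 0 0 | 0.32 -0.34 0.03 0 0 0 | 0 0 0 0 0 7.8 | 0 0 0 0 0 7.8 | 0 0 0 0 0 7.9'
python3 - <<'E'
from h import *
print(toolmove([480,60,170],[180,0,-9]))
E
```

```text
time_s: 0.9
ee_pos: [324.0, -227.5, 189.7]
ee_rot: [180.0, -0.0, 14.5]
force: [0.8, -1.1, 0.3]
gripper_width: 91.0
gripper_force: 0.0
time_s: 1.7
ee_pos: [435.8, -24.0, 174.5]
ee_rot: [180.0, 0.1, -9.2]
force: [-0.6, -0.2, -0.7]
gripper_width: 90.9
gripper_force: 0.0
(array([ 30.1, -90. ,   4.4]), array([ 0.01,  0.07, -0.25]))
```

```bash
cat > snap.py <<'E'
import sys,pickle
from h import *
n=sys.argv[1]; m=env.camera_model('wrist'); f=env.grab_frame('wrist')
cv2.imwrite(f'pics/{n}.png',f); pickle.dump(m,open(f'pics/{n}.pkl','wb'))
s=env.state();print(s['time_s'],s['ee_pos'].round(1),s['ee_rot'].round(2))
E
python3 drive.py '0.1 0 0 0 0 0 | 0 0 0 0 0 0 | 0 0 0 0 0 0';python3 snap.py w1
python3 drive.py '0.1 -0.45 0 0 0 0 | 0.1 -0.45 0 0 0 0 | 0 0 0 0 0 0 | 0 0 0 0 0 0';python3 snap.py w2
```

```text
time_s: 2.0
ee_pos: [446.1, -26.5, 174.7]
ee_rot: [180.0, 0.0, -8.9]
force: [-0.3, -0.2, -0.3]
gripper_width: 91.4
gripper_force: 0.0
2.05 [445.9 -26.5 174.8] [ 1.80e+02  3.00e-02 -8.95e+00]
time_s: 2.45
ee_pos: [479.5, 59.9, 174.6]
ee_rot: [180.0, 0.1, -8.9]
force: [0.4, -0.2, 0.1]
gripper_width: 91.0
gripper_force: 0.0
2.5 [479.2  59.1 174.7] [ 1.7995e+02  6.0000e-02 -8.9500e+00]
```

View pics/w2.png

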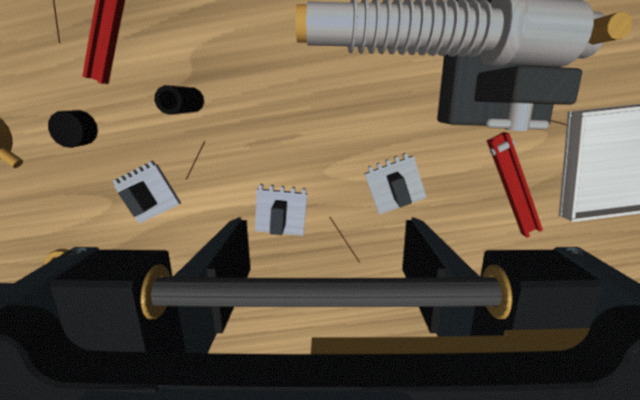

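w2 shows leaves A (146,192), B (281,210), C (395,183), and the clamped thread from (350,25) to (498,25). Next, an enlarged montage of the leaves and valve from w2, with w1 leaf C.

```bash
python3 - <<'E'
import cv2,numpy as np
a=cv2.imread('pics/w2.png')
l=cv2.resize(a[150:242,110:430],(800,230),interpolation=3)
v=cv2.resize(a[0:88,290:530],(800,293),interpolation=3)
cv2.imwrite('pics/m1.png',np.vstack([l,v]))
E
```

```text
(no output)
```

View pics/m1.png

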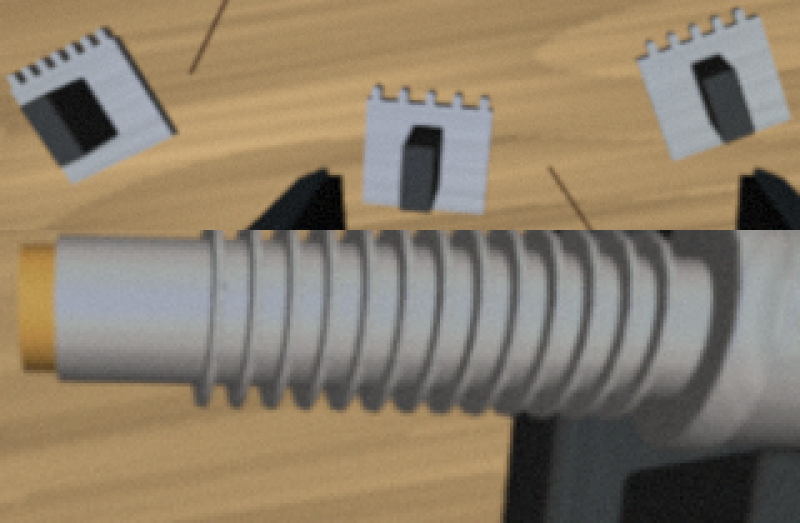

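View pics/w1.png

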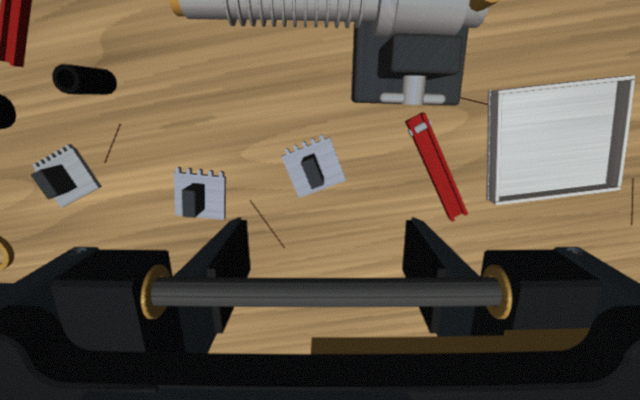

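w1: leaf C block at (312,170), tray top corners (489,93), (633,78), (621,187), (492,202). Montage: A has 7 teeth (8 mm), B 5 teeth about 12 mm apart, C 5 teeth about 10 mm apart. The valve ridge feet are about 34 crop pixels apart. Now to turn these into mm.

```bash
python3 - <<'E'
from h import *
import pickle
w1=pickle.load(open('pics/w1.pkl','rb'));w2=pickle.load(open('pics/w2.pkl','rb'))
L=lambda U,V:np.array([110+U/2.5,150+V/2.5]);Vv=lambda U,V:np.array([290+U/3.333,(V-230)/3.333])
r=[(204,403),(238,405),(271,406),(305,407),(340,408),(373,409),(407,410),(441,411),(474,411)]
P=np.array([at(w2,Vv(*p),76) for p in r]);print(P.round(1).tolist())
d=P[-1]-P[0];print('pitch',np.linalg.norm(d)/8,'dir',np.degrees(np.arctan2(d[1],d[0])))
q=[at(w2,Vv(*p),80).round(1).tolist() for p in [(57,237),(57,380),(20,244),(20,371)]];print('shank end',q)
for n,t in [('A',[(16,76),(103,32)]),('B',[(378,90),(486,101)]),('C',[(650,46),(740,13)])]:
    Q=[at(w2,L(*p),6) for p in t];e=Q[1]-Q[0];print(n,np.linalg.norm(e),Q[0].round(1),Q[1].round(1),'tipyaw',np.degrees(np.arctan2(e[1],e[0]))+90)
# block tops
for n,a,b in [('C',(709,63),(306,158)),('B',(425,134),(190,188))]:
    X,e=tri([(w2,L(*a)),(w1,np.array(b))]);print(n,X.round(1),e)
for p in [(489,93),(633,78),(621,187),(492,202)]:print('tray',at(w1,np.array(p),22).round(1))
np.set_printoptions(suppress=True)
E
python3 - <<'E'
import cv2,numpy as np
a=cv2.imread('pics/w1.png')
l=cv2.resize(a[120:240,20:370],(800,274),interpolation=3)
v=cv2.resize(a[0:70,170:410],(800,233),interpolation=3)
cv2.imwrite('pics/m2.png',np.vstack([l,v]))
E
```

```text
[[591.6, 23.5, 76.0], [590.0, 15.6, 76.0], [588.6, 8.0, 76.0], [587.2, 0.1, 76.0], [585.7, -8.1, 76.0], [584.4, -15.8, 76.0], [583.0, -23.7, 76.0], [581.6, -31.7, 76.0], [580.5, -39.5, 76.0]]
pitch 7.992386468894592 dir -100.04625956118048
shank end [[630.6, 51.6, 80.0], [601.2, 56.6, 80.0], [630.5, 60.0, 80.0], [604.5, 64.7, 80.0]]
A 47.23533915872946 [511.1 292.5   6. ] [523.9 247.1   6. ] tipyaw 15.775928350507726
B 47.93562483332658 [479.5 133.3   6. ] [467.1  87.    6. ] tipyaw -14.950582397593365
C 40.91465977041203 [480.6  12.3   6. ] [489.  -27.8   6. ] tipyaw 11.91684665954277
C [472.9  -9.1  23.2] [[-0.2, 0.7], [0.1, -0.8]]
B [463.7 111.4  35.4] [[-0.2, 1.3], [0.3, -1.3]]
tray [ 507.9 -196.9   22. ]
tray [ 502.2 -343.4   22. ]
tray [ 388.5 -342.3   22. ]
tray [ 393.9 -198.7   22. ]
```

View pics/m2.png

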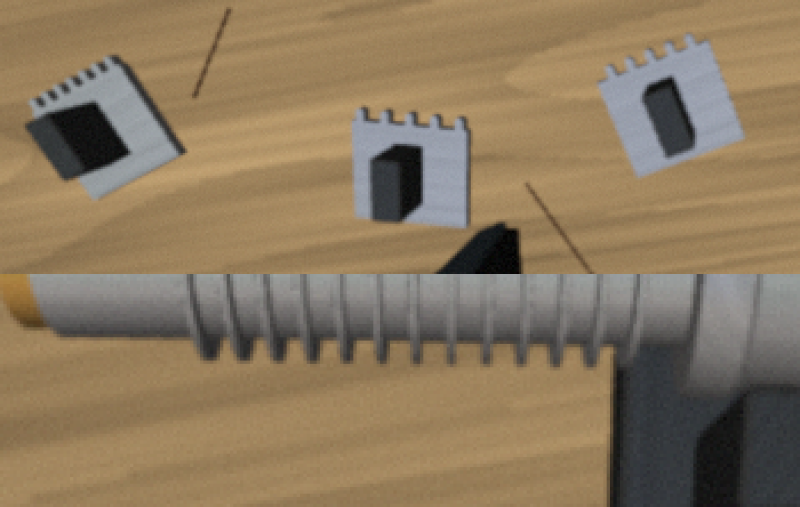

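```bash
python3 - <<'E'
from h import *
import pickle
w1=pickle.load(open('pics/w1.pkl','rb'));w2=pickle.load(open('pics/w2.pkl','rb'))
a=lambda U,V:np.array([170+U/3.333,(V-274)/3.333]);Vv=lambda U,V:np.array([290+U/3.333,(V-230)/3.333])
U1=[208,243,278,312,347,381,417,452,487,522,556,591];V1=[359,360,361,361,362,362,362,363,364,364,365,365]
P=np.array([at(w1,a(u,v),76) for u,v in zip(U1,V1)]);print(P.round(1).tolist());d=P[-1]-P[0];print(np.linalg.norm(d)/11,np.degrees(np.arctan2(d[1],d[0])))
U2=[204,238,271,305,340,373,407,441,474];V2=[403,405,406,407,408,409,410,411,411]
for i in range(9):print(tri([(w1,a(U1[i],V1[i])),(w2,Vv(U2[i],V2[i]))])[0].round(1),end=' ')
print(toolmove([489,261,120],[180,0,15.8]))
E
```

```text
[[591.6, 24.8, 76.0], [590.1, 16.8, 76.0], [588.5, 8.8, 76.0], [587.2, 1.1, 76.0], [585.7, -6.9, 76.0], [584.5, -14.6, 76.0], [583.1, -22.9, 76.0], [581.7, -30.8, 76.0], [580.2, -38.7, 76.0], [578.9, -46.7, 76.0], [577.5, -54.4, 76.0], [576.3, -62.4, 76.0]]
8.05033193735509 -99.99953366894405
[591.   23.9  79.5] [589.4  16.1  79.3] [588.2   8.4  78.3] [586.8   0.6  78.8] [585.2  -7.3  79.2] [583.9 -15.   79.2] [582.7 -23.   78.5] [581.3 -30.9  78.5] [580.1 -38.8  77.7] (array([ -21.7, -201. ,   54.5]), array([  0.04,   0.07, -24.75]))
```

To row units: -40 mm is -0.4, -5 mm is -0.05.

```bash
python3 drive.py '-0.04 -0.4 0.05 0 0 0 | -0.04 -0.4 0.05 0 0 0 | -0.04 -0.4 0.05 0 0 0 | -0.05 -0.4 0.05 0 0 0 | -0.05 -0.41 0.05 0 0 0 | 0 0 0 0 0 -8.3 | 0 0 0 0 0 -8.3 | 0 0 0 0 0 -8.2'
python3 drive.py '0 0 0 0 0 0 | 0 0 0 0 0 0 | 0 0 0 0 0 0'; python3 snap.py w3
python3 - <<'E'
import cv2
a=cv2.imread('pics/w3.png')[60:280,150:490]
cv2.imwrite('pics/m3.png',cv2.resize(a,None,fx=2.3,fy=2.3,interpolation=3))
E
```

```text
time_s: 3.3
ee_pos: [489.4, 260.1, 149.7]
ee_rot: [180.0, 0.1, 16.1]
force: [0.2, 0.4, -0.0]
gripper_width: 91.3
gripper_force: 0.0
time_s: 3.6
ee_pos: [489.6, 260.6, 150.0]
ee_rot: [180.0, -0.0, 15.6]
force: [0.1, -0.4, 0.0]
gripper_width: 91.2
gripper_force: 0.0
3.65 [489.6 260.8 150. ] [179.99  -0.    15.65]
```

View pics/m3.png

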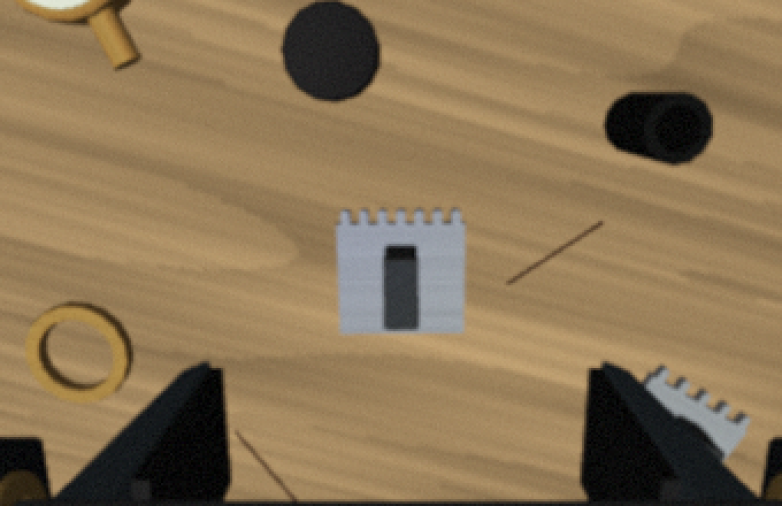

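m3: leaf A has seven teeth with tips from (344,211) to (457,211), back edge (341,333)–(464,332), block top from (384,259) to (418,328). It is square to the tool.

```bash
python3 - <<'E'
from h import *
import pickle
m=pickle.load(open('pics/w3.pkl','rb'));c=lambda U,V:np.array([150+U/2.3,60+V/2.3])
a,b=at(m,c(344,211),6),at(m,c(457,211),6);p,q=at(m,c(341,333),6),at(m,c(464,332),6)
print(a,b,p,q,np.linalg.norm(a-b),np.linalg.norm(p-q),np.linalg.norm((a+b-p-q)/2))
for e in(a-b,p-q):print('yaw',np.degrees(np.arctan2(e[1],e[0]))-90)
yaw=np.degrees(np.arctan2((a-b)[1],(a-b)[0]))-90
x=np.array([np.cos(np.radians(yaw)),np.sin(np.radians(yaw)),0])
print('origin',(a+b)/2-30*x,(p+q)/2+26*x)
g=[at(m,c(*k),36) for k in [(384,259),(418,259),(418,328),(384,328)]];print('block',np.mean(g,0),np.linalg.norm(g[0]-g[1]),np.linalg.norm(g[1]-g[2]))
o=((a+b)/2-30*x+(p+q)/2+26*x)/2
print(toolmove([o[0],o[1],8],[180,0,yaw]))
E
```

```text
[512.1777437 295.9134991   6.       ] [525.29118978 248.95175785   6.        ] [458.02334097 283.55998519   6.        ] [473.47006992 230.0177221    6.        ] 48.75825683677495 55.7258949879629 55.24880575968037
yaw 15.601689029300218
yaw 16.09263936044178
origin [489.83982757 264.36418207   6.        ] [490.78872606 263.7815072    6.        ]
block [491.02913002 264.37156575  36.        ] 13.519802988331445 28.859750495209756
(array([  1.5,  -3. , 142. ]), array([ 0.01, -0.  ,  0.05]))
```

```bash
python3 drive.py '0.015 -0.03 0.35 0 0 0 | 0 0 0.4 0 0 0 | 0 0 0.4 0 0 0 | 0 0 0.2 0 0 0 | 0 0 0.06 0 0 0 | 0 0 0 0 0 0 | 0 0 0 0 0 0' 60
python3 drive.py '0 0 0 0 0 0 | 0 0 0 0 0 0 | 0 0 0 0 0 0 | 0 0 0 0 0 0 | 0 0 0 0 0 0' 5 30
```

```text
time_s: 4.35
ee_pos: [491.3, 265.2, 10.2]
ee_rot: [-180.0, -0.1, 15.8]
force: [0.3, 1.2, 0.2]
gripper_width: 59.8
gripper_force: 0.0
time_s: 4.85
ee_pos: [490.3, 264.7, 9.1]
ee_rot: [180.0, -0.0, 15.8]
force: [-0.6, -0.0, -0.4]
gripper_width: 23.2
gripper_force: 0.0
```

To row units: -42 mm is -0.42, -40 mm is -0.4.

```bash
python3 drive.py '0 0 0 0 0 0 | 0 0 0 0 0 0 | 0 0 0 0 0 0' 
python3 drive.py '0 0 -0.1 0 0 0 | 0 0 -0.4 0 0 0 | 0 0 -0.42 0 0 0 | 0 0 0 0 0 0'
python3 - <<'E'
from h import *
c=np.cos(np.radians(-10));s=np.sin(np.radians(-10))
mid=np.array([603,-23,0]); t=mid-np.array([c,s,0])*(45+40); t[2]=101
print(t,toolmove(t,[180,0,-10]))
E
```

```text
time_s: 5.15
ee_pos: [490.2, 264.4, 9.0]
ee_rot: [180.0, 0.0, 15.8]
force: [0.6, -2.1, 1.7]
gripper_width: 13.7
gripper_force: 30.0
time_s: 5.55
ee_pos: [493.9, 266.9, 106.9]
ee_rot: [-179.8, -0.7, 15.8]
force: [1.0, -0.3, -1.5]
gripper_width: 13.9
gripper_force: 30.0
[519.29134099  -8.2399049  101.        ] (array([-50.4, 271.7,   4.6]), array([-0.32, -0.66, 25.78]))
```

To row units: 38.8 mm is 0.388, -7.2 mm is -0.072.

```bash
python3 drive.py '-0.072 0.388 0 0 0 0 | -0.072 0.388 0 0 0 0 | -0.072 0.388 0 0 0 0 | -0.072 0.388 0 0 0 0 | -0.072 0.388 0 0 0 0 | -0.072 0.388 0 0 0 0 | -0.072 0.388 0 0 0 0 | 0 0 0 0 0 0'
python3 drive.py '0 0 0 0 0 8.5 | 0 0 0 0 0 8.5 | 0 0 0 0 0 8.5 | 0 0 0.05 0 0 0 | 0 0 0 0 0 0 | 0 0 0 0 0 0 | 0 0 0 0 0 0'; python3 snap.py w4
python3 - <<'E'
import cv2
a=cv2.imread('pics/w4.png')[20:260,160:480]
cv2.imwrite('pics/m4.png',cv2.resize(a,None,fx=2.5,fy=2.5,interpolation=3))
E
```

```text
time_s: 6.35
ee_pos: [515.3, -14.1, 100.3]
ee_rot: [179.9, 0.1, 15.5]
force: [0.1, 1.2, -2.1]
gripper_width: 13.8
gripper_force: 30.0
time_s: 7.05
ee_pos: [515.5, -10.2, 95.8]
ee_rot: [180.0, 0.0, -9.6]
force: [0.2, -0.3, -2.7]
gripper_width: 14.0
gripper_force: 30.0
7.1 [515.6 -10.2  95.9] [180.    -0.    -9.65]
```

View pics/m4.png

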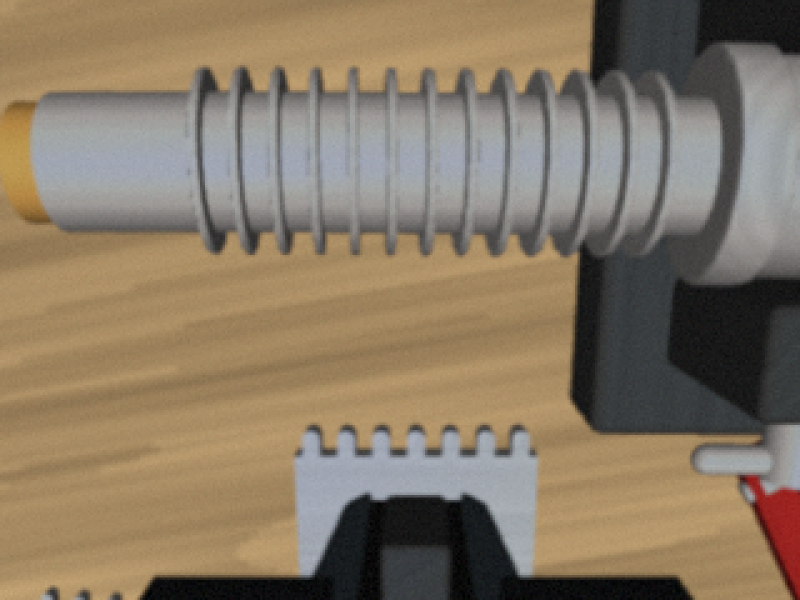

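m4: seven tooth tips at U = 313…519 (V 428). Near-side ridge feet at U = 214, 249, 284, 319, 355, 391, 427, 464, 500, 536 (V about 250). Twelve to thirteen ridges.

```bash
python3 - <<'E'
from h import *
import pickle
m=pickle.load(open('pics/w4.pkl','rb'));c=lambda U,V:np.array([160+U/2.5,20+V/2.5])
s=env.state();tz=s['ee_pos'][2]-9.1+6
r=np.array([at(m,c(u,v),80) for u,v in zip([214,249,284,319,355,391,427,464,500,536],[251,252,252,252,253,253,253,254,254,254])])
f=np.array([at(m,c(u,v),80) for u,v in zip([203,240,277,316,354,391,429,467,505,543],[68,68,68,68,69,69,69,70,70,70])])
t=np.array([at(m,c(u,428),tz) for u in [313,348,382,416,450,485,519]])
for n,a in(('r',r),('far',f),('t',t)):
    e=a[0]-a[-1];print(n,a[0].round(1),a[-1].round(1),np.linalg.norm(e)/(len(a)-1),np.degrees(np.arctan2(e[1],e[0]))-90)
yw=np.radians(-10);x=np.array([np.cos(yw),np.sin(yw),0]);y=np.array([-x[1],x[0],0])
print('ridge y',(r@y).round(1),'far',(f@y).round(1));print('teeth y',(t@y).round(1),'x near/far/tip',(r@x).mean(),(f@x).mean(),(t@x).mean(),'tcp',s['ee_pos']@x,s['ee_pos']@y)
E
```

```text
r [591.4  24.9  80. ] [578.3 -47.8  80. ] 8.206818833686349 -10.214622111060734
far [629.7  18.2  80. ] [616.9 -54.3  80. ] 8.18115890055207 -10.048486537221791
t [549.5   8.7  92.8] [541.7 -37.4  92.8] 7.798512427116435 -9.650234266621524
ridge y [127.2 119.2 111.1 103.1  94.8  86.6  78.4  69.9  61.6  53.4] far [127.3 119.2 111.2 102.8  94.5  86.5  78.3  70.1  61.9  53.6]
teeth y [104.   96.1  88.4  80.6  72.9  65.   57.2] x near/far/tip 577.8385604565946 616.9036610226947 539.7978734258041 tcp 509.5174550959252 79.4759407257493
```

To row units: 4 mm is 0.04, 12 mm is 0.12.

```bash
python3 drive.py '0.05 -0.021 0.099 0 0 0.45 | 0.12 0 0 0 0 0 | 0.11 0 0 0 0 0 | 0.04 0 0 0 0 0 | 0 0 0 0 0 0 | 0 0 0 0 0 0 | 0 0 0 0 0 0'; python3 snap.py w5
cat > prof.py <<'E'
import sys,pickle
from h import *
from scipy.signal import find_peaks
n=sys.argv[1]; m=pickle.load(open(f'pics/{n}.pkl','rb')); im=cv2.imread(f'pics/{n}.png')
yw=np.radians(-10);x=np.array([np.cos(yw),np.sin(yw),0]);y=np.array([-x[1],x[0],0])
def rect(z,xs,ys):
    P=(xs[:,None,None]*x+ys[None,:,None]*y+[0,0,z]).reshape(-1,3)
    p=proj(m,P).astype(np.float32).reshape(len(xs),len(ys),2)
    return cv2.remap(im,p[...,0],p[...,1],cv2.INTER_LINEAR).astype(float)
ys=np.arange(45,130,.25)
# saturation separates wood (brown) from grey steel
sat=lambda a:a.max(2)-a.min(2)
for nm,z,lo,hi in(('tip',83,555,590),('ridge',80,555,600)):
    xs=np.arange(lo,hi,.5); a=sat(rect(z,xs,ys)); 
    cv2.imwrite(f'pics/{n}_{nm}.png',a.clip(0,255))
    for i in range(0,len(xs),2): 
        print(nm,xs[i],''.join('#' if v<25 else '.' for v in a[i,::2]))
E
python3 prof.py w5
```

```text
time_s: 7.8
ee_pos: [547.0, -13.9, 86.0]
ee_rot: [180.0, 0.0, -10.2]
force: [-0.2, 0.1, -1.7]
gripper_width: 14.1
gripper_force: 30.0
7.85 [547.  -13.9  86.1] [ 1.7999e+02  2.0000e-02 -1.0170e+01]
tip 555.0 ....................###############################################################################################################.......................................
tip 556.0 ...................################################################################################################################.......................................
tip 557.0 ...................################################################################################################################.......................................
tip 558.0 ...................#################################################################################################################......................................
tip 559.0 ....................################################################################################################################.....................................
[... 13084 characters left out ...]
#################################
ridge 597.0 ##########################################################################################################################################################################
ridge 598.0 ##########################################################################################################################################################################
ridge 599.0 ##########################################################################################################################################################################[ WARN:0@0.602] global loadsave.cpp:1063 imwrite_ Unsupported depth image for selected encoder is fallbacked to CV_8U.
```

To row units: 2 mm is 0.02, 1 mm is 0.01.

```bash
python3 drive.py '0.02 -0.0045 0 0 0 0 | 0.02 0 0 0 0 0 | 0.015 0 0 0 0 0 | 0.01 0 0 0 0 0 | 0.005 0 0 0 0 0 | 0 0 0 0 0 0 | 0 0 0 0 0 0'
python3 drive.py '0.005 0 0 0 0 0 | 0.005 0 0 0 0 0 | 0.005 0 0 0 0 0 | 0 0 0 0 0 0 | 0 0 0 0 0 0'
```

```text
time_s: 8.55
ee_pos: [554.3, -14.7, 86.0]
ee_rot: [180.0, 0.0, -10.2]
force: [0.1, -0.8, -1.8]
gripper_width: 14.0
gripper_force: 30.0
time_s: 9.05
ee_pos: [555.9, -15.0, 86.0]
ee_rot: [180.0, 0.0, -10.2]
force: [0.3, 0.2, -0.8]
gripper_width: 13.7
gripper_force: 30.0
```

To row units: 0.5 mm is 0.005, 0.4 mm is 0.004.

```bash
python3 drive.py '0.005 0 0 0 0 0 | 0.004 0 0 0 0 0 | 0 0 0 0 0 0 | 0 0 0 0 0 0'
python3 drive.py '0.003 0 0 0 0 0 | 0.002 0 0 0 0 0 | 0 0 0 0 0 0 | 0 0 0 0 0 0'
```

```text
time_s: 9.45
ee_pos: [556.8, -15.1, 86.0]
ee_rot: [180.0, -0.0, -10.2]
force: [-0.2, -1.5, -1.3]
gripper_width: 13.6
gripper_force: 30.0
time_s: 9.85
ee_pos: [557.3, -15.2, 86.0]
ee_rot: [180.0, -0.0, -10.2]
force: [-0.5, 0.4, -2.5]
gripper_width: 13.9
gripper_force: 30.0
```

```bash
python3 snap.py w6; python3 prof.py w6 2>/dev/null | awk '$2>=570 && $2<=590' | cut -c1-190
```

```text
9.9 [557.2 -15.2  86. ] [180.    -0.   -10.17]
tip 570.0 #...................#################################################################################################################.....................................
tip 571.0 #...................################################################################################################################......................................
tip 572.0 #...................################################################################################################################......................................
tip 573.0 #...................################################################################################################################......................................
tip 574.0 #...................################################################################################################################......................................
tip 575.0 #....................###############################################################################################################......
[... 5709 characters left out ...]
#######################################################################################################################################################
ridge 588.0 ##########################################################################################################################################################################
ridge 589.0 ##########################################################################################################################################################################
ridge 590.0 ##########################################################################################################################################################################
```

```bash
for i in 1 2 3; do python3 drive.py '0.003 0 0 0 0 0 | 0 0 0 0 0 0 | 0 0 0 0 0 0' | egrep 'pos|force:'; done
```

```text
ee_pos: [557.6, -15.3, 86.0]
force: [0.6, 0.3, -2.5]
gripper_force: 30.0
ee_pos: [557.8, -15.3, 86.0]
force: [-0.7, -0.4, -2.4]
gripper_force: 30.0
ee_pos: [558.1, -15.4, 86.0]
force: [-0.2, 0.3, -1.2]
gripper_force: 30.0
```

```bash
for i in 1 2; do python3 drive.py '0.003 0 0 0 0 0 | 0 0 0 0 0 0 | 0 0 0 0 0 0' | egrep 'pos|force:|width'; done
```

```text
ee_pos: [558.4, -15.4, 86.0]
force: [-0.3, -0.4, -2.0]
gripper_width: 14.1
gripper_force: 30.0
ee_pos: [558.4, -15.4, 86.0]
force: [-1.3, 0.0, -2.2]
gripper_width: 14.0
gripper_force: 30.0
```

```bash
for i in 1 2; do python3 drive.py '0.003 0 0 0 0 0 | 0 0 0 0 0 0 | 0 0 0 0 0 0' | egrep 'pos|force:|width'; done
```

```text
ee_pos: [558.4, -15.5, 86.0]
force: [-3.8, 0.5, -0.2]
gripper_width: 13.9
gripper_force: 30.0
ee_pos: [558.5, -15.5, 86.0]
force: [-5.3, 0.9, 2.7]
gripper_width: 13.8
gripper_force: 30.0
```

Contact comes at the expected depth (tips about 15 mm from the axis) with light force. I'll let it rest, then check by picture code.

```bash
python3 drive.py '-0.003 0 0 0 0 0 | 0 0 0 0 0 0 | 0 0 0 0 0 0 | 0 0 0 0 0 0 | 0 0 0 0 0 0 | 0 0 0 0 0 0 | 0 0 0 0 0 0 | 0 0 0 0 0 0'; python3 drive.py '0 0 0 0 0 0 | 0 0 0 0 0 0 | 0 0 0 0 0 0 | 0 0 0 0 0 0'|grep force:; python3 snap.py w7; python3 prof.py w7 2>/dev/null | grep tip| awk '$2>=576 && $2<=585' | cut -c1-190
```

```text
time_s: 12.8
ee_pos: [558.5, -15.5, 85.9]
ee_rot: [180.0, 0.1, -10.2]
force: [-4.9, 0.2, 1.3]
gripper_width: 13.6
gripper_force: 30.0
force: [-5.8, 2.0, 1.4]
gripper_force: 30.0
13.25 [558.5 -15.4  85.9] [ 1.7999e+02  6.0000e-02 -1.0160e+01]
tip 576.0 #...................################################################################################################################......................................
tip 577.0 #....................###############################################################################################################......................................
tip 578.0 ####............######################################################################################################################..............##..............###...
tip 579.0 #######........#######################################################.###############.##########.###############.###############.#####...........######..........######..
tip 580.0 ########......########################################################################..########...#############..##########
[... 251 characters left out ...]
###################################################################################...#############..##############.#######.........#########......##########
tip 583.0 ##########################################################################################################################################.....############...############
tip 584.0 ##########################################################################################################################################################################
tip 585.0 ##########################################################################################################################################################################
```

Teeth now meet the core with no gap (row 583) and stayed there over 1.5 s. Next, back off and take leaf A to the tray.

```bash
python3 drive.py '-0.02 0 0 0 0 0 | -0.05 0 0 0 0 0 | -0.15 0 0 0 0 0 | -0.3 0 0 0 0 0 | -0.15 0 -0.25 0 0 0 | 0 0 -0.35 0 0 0 | 0 0 0 0 0 0'
python3 - <<'E'
from h import *
print(toolmove([447.5,-272,146],[180,0,-2]))
E
```

```text
time_s: 13.95
ee_pos: [496.9, -3.8, 150.6]
ee_rot: [-179.9, -0.7, -10.2]
force: [1.5, -0.9, -1.8]
gripper_width: 13.8
gripper_force: 30.0
(array([ -1.4, 272.7,   4.1]), array([-0.04, -0.73, -8.16]))
```

To row units: 39 mm is 0.39.

```bash
python3 drive.py '0 0.39 0 0 0 0 | 0 0.39 0 0 0 0 | 0 0.39 0 0 0 0 | 0 0.39 0 0 0 0 | 0 0.39 0 0 0 0 | 0 0.39 0 0 0 0 | 0 0.39 0 0 0 0 | 0 0 0 0 0 -8'
python3 drive.py '0 0 0 0 0 0 | 0 0 0 0 0 0 | 0 0 0 0 0 0'; python3 snap.py w8
python3 - <<'E'
from h import *
print(toolmove([447.5,-272,46],[180,0,-2]))
a=cv2.imread('pics/w8.png'); m=env.camera_model('wrist')
# bird view at tray rim height, 8 mm cells; darkness/grey map
xs=np.arange(530,370,-6);ys=np.arange(-190,-360,-3)
P=np.array([[x,y,22] for x in xs for y in ys]);p=proj(m,P).astype(np.float32).reshape(len(xs),len(ys),2)
r=cv2.remap(a,p[...,0],p[...,1],1).astype(int);s=r.max(2)-r.min(2);g=r.mean(2)
for i,x in enumerate(xs):print(x,''.join('.' if s[i,j]>30 else '#' if g[i,j]<60 else '+' if g[i,j]<150 else 'o' for j in range(len(ys))))
E
```

```text
time_s: 14.75
ee_pos: [444.9, -277.2, 145.4]
ee_rot: [179.8, -0.1, -2.2]
force: [0.2, 0.4, -2.1]
gripper_width: 13.7
gripper_force: 30.0
time_s: 15.05
ee_pos: [445.1, -271.8, 145.8]
ee_rot: [-180.0, -0.0, -2.2]
force: [0.3, 0.3, -1.5]
gripper_width: 14.0
gripper_force: 30.0
15.1 [ 445.1 -271.7  145.9] [ 1.7999e+02 -1.0000e-02 -2.1700e+00]
(array([ 2.4,  0.2, 99.9]), array([ 0.01, -0.01, -0.17]))
530 .........................................................
524 .........................................................
518 .........................................................
512 .........................................................
506 ......o+oooooooooooooooooooooooooooooooo+++++++++++......
500 .....+o+oooooooooooooooooooooooooooooooooooooooooo+o.....
494 ......o+oooooooooooooooooooooooooooooooooooooooooo+o.....
488 ......o+oooooooooooooooooooooooooooooooooooooooooo+o.....
482 ......o+oooooooooooooooooooooooooooooooooooooooooo+o.....
476 .....oo+oooooooooooooooooooooooooooooooooooooooooo+o.....
470 .....oo+ooooooooooooooooooooooooooooooooooooooooo++o.....
464 .....oo+ooooooo
[... 272 characters left out ...]
++oooooooo+oo.....
434 .....o++oooo+o+++oo++oo+ooooooooooooooo+ooooooooo+oo.....
428 .....o+oooooooooooooooooooooooooooooo+++oo+oooooo+oo.....
422 .....o+oooooooooooooooooooooooooooooooooooooooooo+oo.....
416 .....o+ooooooooooooo+oooooooooooooooooooooooooooo+o......
410 .....o+oooooooooo+#################+ooooooooooooo+o......
404 .....o+ooooooooo+####################oooooooooooo+o......
398 .....o+++++oooo+#####################+ooooooooooo+o......
392 .....ooooooooo+#######################+ooo++++++++o......
386 ...........oo+#########################+ooo.....ooo......
380 ########..++############################+o...............
374 #########################################################
```

The manual's scale: shifts go in units of 100 mm. Converting my numbers, 2 mm is 0.02, 40 mm is 0.4.

```bash
python3 drive.py '0.025 0.02 0.35 0 0 0 | 0 0 0.4 0 0 0 | 0 0 0.35 0 0 0 | 0 0 0.14 0 0 0 | 0 0 0.05 0 0 0 | 0 0 0 0 0 0 | 0 0 0 0 0 0 | 0 0 0 0 0 0'
python3 drive.py '0 0 0.01 0 0 0 | 0 0 0 0 0 0 | 0 0 0 0 0 0'
```

```text
time_s: 15.9
ee_pos: [448.3, -275.0, 18.3]
ee_rot: [179.9, -0.1, -2.2]
force: [0.6, 0.1, -1.6]
gripper_width: 13.6
gripper_force: 30.0
time_s: 16.2
ee_pos: [447.4, -274.6, 16.4]
ee_rot: [180.0, -0.0, -2.2]
force: [0.6, -0.3, -1.7]
gripper_width: 13.6
gripper_force: 30.0
```

To row units: 1 mm is 0.01.

```bash
python3 drive.py '0 0 0.01 0 0 0 | 0 0 0 0 0 0 | 0 0 0 0 0 0'; python3 drive.py '0 0 0.01 0 0 0 | 0 0 0 0 0 0 | 0 0 0 0 0 0'
```

```text
time_s: 16.5
ee_pos: [447.2, -274.5, 15.0]
ee_rot: [-180.0, 0.0, -2.2]
force: [0.7, -0.3, -1.7]
gripper_width: 13.9
gripper_force: 30.0
time_s: 16.8
ee_pos: [447.3, -274.5, 14.0]
ee_rot: [180.0, 0.0, -2.2]
force: [-0.3, -0.1, -1.6]
gripper_width: 13.9
gripper_force: 30.0
```

```bash
python3 drive.py '0 0 0.007 0 0 0 | 0 0 0 0 0 0 | 0 0 0 0 0 0'|grep -e force: -e pos; python3 drive.py '0 0 0 0 0 0 | 0 0 0 0 0 0 | 0 0 0 0 0 0 | 0 0 0 0 0 0 | 0 0 0 0 0 0' 45; python3 drive.py '0 0 -0.1 0 0 0 | 0 0 -0.4 0 0 0 | 0 0 -0.45 0 0 0 | 0 0 -0.45 0 0 0 | 0 0 0 0 0 0 | 0 0 0 0 0 0'; python3 snap.py w9
python3 - <<'E'
from h import *
a=cv2.imread('pics/w9.png'); m=env.camera_model('wrist')
xs=np.arange(530,395,-4);ys=np.arange(-190,-360,-2)
P=np.array([[x,y,10] for x in xs for y in ys]);p=proj(m,P).astype(np.float32).reshape(len(xs),len(ys),2)
r=cv2.remap(a,p[...,0],p[...,1],1).astype(int);s=r.max(2)-r.min(2);g=r.mean(2)
for i,x in enumerate(xs):print(x,''.join('.' if s[i,j]>30 else '#' if g[i,j]<90 else '+' if g[i,j]<165 else 'o' for j in range(len(ys))))
t=env.grab_frame('top');cv2.imwrite('pics/top9.png',t)
d=cv2.absdiff(t,cv2.imread('pics/top0.png')).max(2);d=cv2.morphologyEx((d>40).astype(np.uint8),cv2.MORPH_OPEN,np.ones((2,2)))
n,_,st,c=cv2.connectedComponentsWithStats(d)
for k in range(1,n):
    if st[k,4]>8:print(st[k],c[k].round())
E
```

```text
ee_pos: [447.3, -274.5, 13.3]
force: [0.3, 0.4, -2.1]
gripper_force: 30.0
time_s: 17.6
ee_pos: [447.4, -274.6, 13.5]
ee_rot: [180.0, -0.0, -2.2]
force: [0.6, -1.0, -0.1]
gripper_width: 44.8
gripper_force: 0.0
time_s: 18.2
ee_pos: [447.7, -274.8, 155.1]
ee_rot: [179.9, -0.2, -2.2]
force: [-0.1, -0.0, -0.8]
gripper_width: 44.9
gripper_force: 0.0
18.25 [ 446.9 -274.2  153.5] [ 1.80e+02  1.00e-02 -2.16e+00]
530 .....................................................................................
526 .....................................................................................
522 .....................................................................................
518 .....................................................................................
514 .....................................................................................
510 .....................................................................................
506 .......oooooooooooo++++++++++++++++++++++++++++......................................
502 .......o+#+oooooooooooooooooooooooooooooooooooooooooooooooo
[... 2225 characters left out ...]
oooooooooooooooooooooooooooo########+ooo#oo........
398 .....oo#############oooooooooooooooooooooooooooooooooooooooooo##########o+#oo........
[ 383  217  123  172 9903] [443. 305.]
[239 228  20  18 249] [249. 237.]
[322 350  43  15 218] [344. 357.]
[ 528  358   74   42 2381] [569. 382.]
[321 363  38  37 857] [341. 382.]
[371 367  11   7  37] [377. 370.]
[277 372  26  28 402] [292. 389.]
[353 374  26  26 434] [366. 387.]
[ 389  375   84   25 1092] [422. 390.]
[612 374  28  10 237] [625. 379.]
[315 381   9  10  52] [319. 386.]
[613 387  16   7  72] [619. 389.]
[376 388  23  12 159] [385. 395.]
[310 393   7   7  22] [313. 396.]
[348 397   9   3  18] [352. 398.]
[603 396  10   4  27] [609. 398.]
```

Leaf A lies flat in the middle of the tray. The top-view difference shows nothing changed outside leaf A's old place and the arm and tray region.

```bash
python3 -c "
from workcell import env
print(env.job_done())"
```

```text
the job is handed in; nothing more can be done
None
```

The 8 mm leaf (at about 490, 264) seated fully home on the clamped valve's thread with about 5 N of contact force. It rested there for over a second and now lies flat in the keeper tray; I tried no other leaf because the pictures already showed matching 8 mm spacing, I left the other two flat on the bench, and the job is handed in at about 18 s.

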